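# Turn the tube carousel once round by hand and shut its cover

## Task

Check that the tube carousel of the white machine runs free, then close it up for the run: turn the carousel clockwise (seen from above) by its red knob, past the green mark and then once right round, and stop with the knob at the mark when it comes there the second time. Then slide the blue cover fully shut over it, leaving the knob at the mark and the other things on the bench where they stand.

Things in the scene. Friction and masses are not known exactly. Their poses are not given: they have to be found in the camera images.
- machine: White machine fixed on the table, 300 (its x) by 480 (its y) by 90 mm high; origin at the centre of its underside; x away from the robot, y to the left, z up. Its left half (+y) is an open chamber, 210 x 210 mm inside, centred 110 mm along +y, holding the carousel; its right half is solid. Two rails, 12 mm high, run along y on top at x = -119 and +119 mm.
- rotor_axis (a point): Point on the carousel's vertical turning axis (fixed to the machine), level with the red knob's top, 94 mm above the table. The carousel is an aluminium disc, 196 mm across, with coloured tube caps, inside the chamber; the disc's top lies 45 mm below this point, the caps stand 5 mm above the disc.
- knob_top (a point): Centre of the top of the red crank knob, an upright round handle 24 mm across and 44 mm tall on the carousel, 45 mm from its axis. It spins freely on its own pin, so it can be held all the way round without turning the gripper. At least 48 mm are clear between its side and the chamber's walls.
- park_mark (a point): Centre of the green mark, a bar 26 x 24 mm on the chamber's front rim (facing the robot), straight in front of the carousel's axis. The knob is at the mark when it stands on the line from the axis to this point (then 92 mm from this point, inside the chamber).
- rotor (a joint): Turn of the carousel in rad, growing clockwise seen from above. 0 = red knob at the green mark for the first time; negative at the start (the knob has yet to come to the mark); 6.283 = at the mark the second time. It needs about 1.5 N at the knob and stays where it is left.
- cover (a joint): Position of the flat cover along its slide, in m: 0 = fully shut over the chamber (end stop), about 0.22 = parked open over the machine's solid half, maximum 0.235. Shutting moves it along the machine's +y. It needs about 2 N to slide and stays where it is left.
- cover_handle (a point): Centre of the top edge of the cover's black handle, an upright rib 90 mm long (machine's x), 14 mm thick (machine's y), 34 mm tall, its top 140 mm above the table. It stands in the middle of the cover, a translucent blue plate 226 x 226 x 6 mm whose top is 106 mm above the table.
- pink_rack: Bystander, loose, to be left alone: pink tube rack, 100 x 100 x 118 mm with one blue-capped tube; origin at the centre of its underside.
- yellow_rack: Bystander, loose, to be left alone: flat yellow tube rack, 170 x 80 x 30 mm; origin at the centre of its underside.
- flask: Bystander, loose, to be left alone: conical glass flask with black cap, 96 mm across the foot, 175 mm tall; origin at the centre of its underside.
- tip_box: Bystander, loose, to be left alone: blue box with clear lid, 90 x 120 x 67 mm; origin at the centre of its underside.
- bottle: Bystander, loose, to be left alone: bottle with blue cap, 74 mm across, 150 mm tall; origin at the centre of its underside.
- timer: Bystander, loose, to be left alone: small white timer lying flat, 60 x 75 x 20 mm; origin at the centre of its underside.

How it is judged:
By the outcome, as a careful person would: the job done as asked, in the order asked, and still so for the second after the job is handed in, with the robot touching nothing.
It also fails if it takes over 64 s, if anything falls off the work surface, if the arm or the gripper's body presses on something with over 40 N, if the wrist force passes 120 N, or if a joint passes its speed limit or range.

## Robot

A 6-joint arm with a two-finger parallel gripper is mounted at the origin on the work surface. World frame = base frame: x ahead of the robot, y to its left, z up, the work surface at z = 0. Lengths are in m, angles in rad, forces in N, time in s.
With the tool pointing down it reaches from about 0.3 to 0.775 m from the base axis. Payload 14.6 kg.
Tool frame: the origin (TCP) lies midway between the tips of the shut fingers; the grasp point (between the pads) lies 19 mm behind it (ctrl.pinch_z is the z of the grasp point in the tool frame, in m); z points along the fingers, y is the line along which they close (so a half turn about z gives the same grasp; the last joint's range is limited). The gripper opens to 94 mm and grips with 3 to 60 N. Pads are 16 mm wide; open, the fingers measure 119 mm over their backs; the gripper's body (75 mm by 177 mm) begins 78 mm behind the grasp point.
Start: joints at [-1.373, 0.3, 1.521, -0, 1.321, -0.067], TCP at [0.144, -0.531, 0.205] pointing down, gripper open.
Joint ranges: [-3.03, 3.03], [-0.79, 2.21], [0.23, 2.52], [-1.04, 4.18], [0, 3.07], [-2.55, 2.55]. Speed limits (rad/s): [2.22, 2.22, 2.57, 3.14, 3.14, 3.14].

## Interface

Orientations are given as [roll, pitch, yaw] about the fixed x, y, z axes, in that order (R = Rz(yaw) Ry(pitch) Rx(roll)).
In Python, from station import ctrl, camera, ticket gives the robot as it stands. The module is installed in compiled form; this text tells all that it offers.
- The arm moves only by the shell command python3 -m inch 'ROWS' [FORCE]. ROWS is text: rows parted by semicolons, each of 7 numbers parted by spaces: the opening, from -1 (shut) to 1 (fully open), then the shift along the tool's x, y, z in units of 0.03 m (1.0 is 0.03 m), then the turn, a rotation vector about the tool's x, y, z in units of 10 degrees (1.0 is 10 degrees). In form: grip dx dy dz rx ry rz; .... A call has 1 to 10 rows; each row shifts and turns the commanded pose from where the row before left it, along the tool's axes as they then stand; what a row does not reach is not made up. A row lasts 1/8 s, in which the tool goes at most 62.5 mm and 10.7 degrees, less where a joint would pass 70% of its speed; a pose out of reach is approached as far as the arm can. A call with a number of a shift or a turn outside -1 to 1 is refused whole. A call with a gripper value outside its range is refused whole. The fingers move at their own pace and stop on an object; FORCE is the grip in N (left out, the last holds). Time passes only in rows, so rows that do not move let the fingers close. It gives the time, the measured TCP pose, the force, the opening and the grip force at its end, in the units of the state.
- ctrl.get_obs(): the state, without advancing time (a new reading comes with each control period).
- camera(name): name is "side" or "top" or "wrist"; returns a dict with "img" (480x640x3 uint8, blue, green, red), "range_z" (480x640 float32, m along the optical axis (not along the pixel's ray), 0 where there is no reading), "intrinsics" (3x3 intrinsics, pixels), "k1" (the pictures are not rectified: a ray, as slopes to the right and down, at radius r is drawn at 1 + k1 r^2 times it, then the intrinsics apply), "view" (4x4, takes a point from world to camera coordinates). Camera axes: x right, y down, z forward; pixel columns grow to the right and rows downward; lengths in m; the calibration is good to about 2 mm. A picture is of the moment at which its call begins.
- ticket.hand_in(): hands the job in; it is judged then, once.
The state is a dict: "time_s": time; "qpos": joint angles; "joint_vel": joint speeds; "tau": joint torques, N m; "ee_pos": TCP position; "eef_rot": TCP orientation; "force": force on the tool from outside, world axes, zero at the start; "moment": the same for the moment, N m; "grip_width": finger opening in m; "grip_force": force on a finger pad.
Only numpy, scipy, OpenCV 4.12 (cv2) and the standard library are available. Lean on these libraries where they do the work, as an engineer would, in place of code of your own. Each camera call takes 0.05 s, during which the arm holds its last target. There are 200 camera calls.

## Working session

There is one attempt and no reset: what is moved stays moved. The work goes in short steps, Python scripts to look and compute and a shell command to move; the robot and the scene stay as the last step left them, time stands still between calls to the robot, and variables do not carry over. Pictures are saved under pics/ and viewed, at most 10 in all, crops included, and the job is handed in when it is done.

```bash
mkdir -p pics
cat > h.py <<'E'
import numpy as np, cv2
from station import ctrl, camera, ticket
def shot(n,f):
    c=camera(n); cv2.imwrite(f'pics/{f}.png',c['img']); np.savez(f'{f}.npz',**c); return c
def p3(c,u,v,z=None):
    "pixel -> world; z = world height plane, or range image if None"
    K=c['intrinsics'];d=np.array([(u-K[0,2])/K[0,0],(v-K[1,2])/K[1,1]]);s=d.copy()
    for _ in range(20): s=d/(1+float(c['k1'])*(s@s))
    V=np.linalg.inv(c['view']);r=V[:3,:3]@np.array([*s,1]);o=V[:3,3]
    if z is None: t=float(np.median(c['range_z'][v-1:v+2,u-1:u+2]))
    else: t=(z-o[2])/r[2]
    return o+t*r
E
python3 - <<'E'
from h import *
c=shot('top','t0');shot('side','s0')
print(ctrl.get_obs(),ctrl.pinch_z,c['view'],c['k1'])
E
```

```text
{'time_s': 0.1, 'qpos': array([-1.37260046e+00,  3.00437041e-01,  1.52149995e+00,  2.20429323e-05,
        1.32071176e+00, -6.66074213e-02]), 'joint_vel': array([-0.00127914, -0.00204741, -0.00115708,  0.00179401, -0.00051578,
        0.0008602 ]), 'tau': array([ 1.76518624e-03, -5.32644475e+01, -3.53284156e+01,  7.09405169e-02,
        2.34515715e-02, -5.47803313e-05]), 'ee_pos': array([ 0.14389886, -0.53060226,  0.20493934]), 'eef_rot': array([-3.14054032e+00, -9.15957073e-05,  2.64797772e-01]), 'force': array([-1.04861134, -0.40298469,  0.56782376]), 'moment': array([ 0.03422277, -0.04679578, -0.04334201]), 'grip_force': 0.0, 'grip_width': 0.09393606711845899} -0.0188 [[ 0.01354465 -0.99983702  0.01193637 -0.01054676]
 [-0.99003127 -0.01508363 -0.14003773  0.5439662 ]
 [ 0.14019495 -0.00992062 -0.99007422  1.17715324]
 [ 0.          0.          0.          1.        ]] -0.10386615865895399
```

View pics/t0.png

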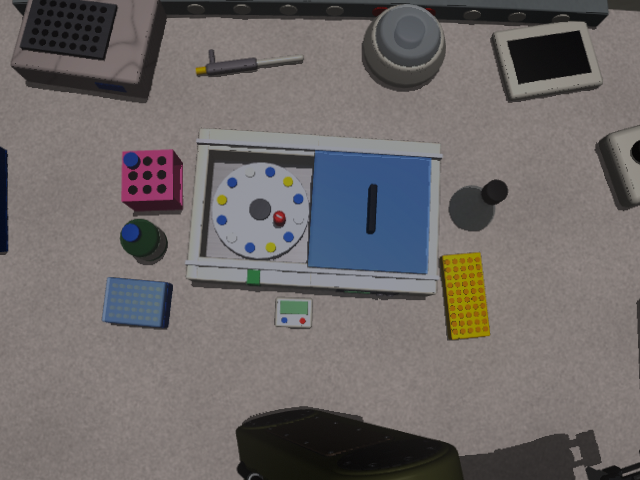

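View pics/s0.png

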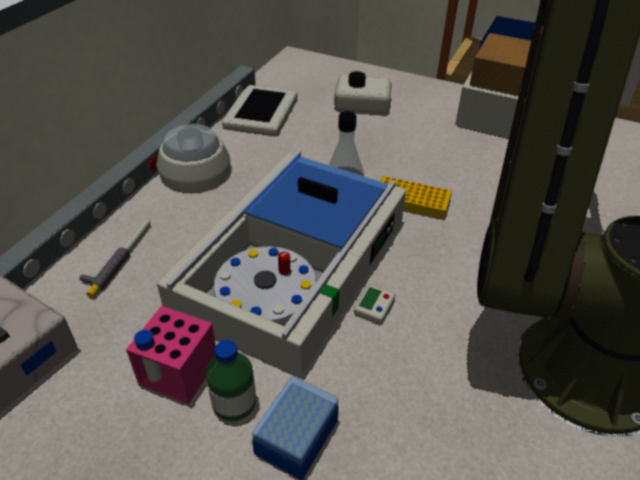

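The top view shows the knob near (280,217), the carousel hub (260,209), the green mark (254,277) and the handle (372,208). The timer (294,312) lies in front of the machine. I'll enlarge for precision.

Run:
```python
from h import *
im=cv2.imread('pics/t0.png')[120:300,180:450]
cv2.imwrite('pics/t0c.png',cv2.resize(im,None,fx=2.96,fy=2.96,interpolation=cv2.INTER_CUBIC))
c=dict(np.load('t0.npz'))
for n,u,v,z in [('hub',260,209,.05),('knob',280,217,.094),('mark',254,277,.09),('h',372,208,.14),('h1',373,185,.14),('h2',371,233,.14)]: print(n,p3(c,u,v,z).round(4),p3(c,u,v).round(4))
```

```text
hub [0.6051 0.0952 0.05  ] [0.6039 0.0947 0.0565]
knob [0.5816 0.0533 0.094 ] [0.5816 0.0533 0.094 ]
mark [0.4662 0.1004 0.09  ] [0.466  0.1002 0.0931]
h [ 0.5928 -0.1177  0.14  ] [ 0.5927 -0.1177  0.1405]
h1 [ 0.6364 -0.1197  0.14  ] [ 0.6364 -0.1197  0.1398]
h2 [ 0.5461 -0.1158  0.14  ] [ 0.5505 -0.119   0.1119]
```

View pics/t0c.png

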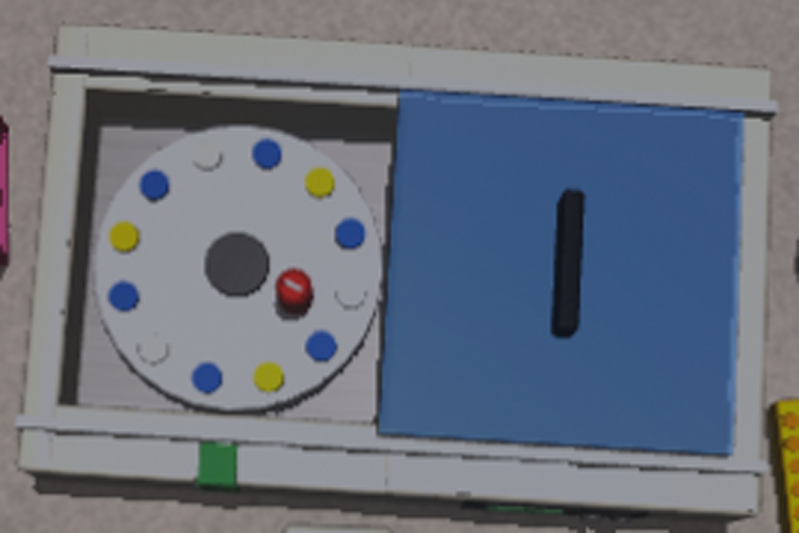

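Run:
```python
from h import *
c=dict(np.load('t0.npz'))
C=lambda x,y,z:p3(c,180+(x+.5)/2.96-.5,120+(y+.5)/2.96-.5,z)
ax=C(236,264,.050); 
# disc ellipse edges at z=.049
print('hub',ax,'disc', (C(94,266,.049)+C(381,268,.049))/2,(C(238,124,.049)+C(236,409,.049))/2)
print('mark',C(218,465,.09),'knob',C(294,285,.094), 'h',C(571,193,.14),C(562,335,.14))
q=[C(398,93,.106),C(743,113,.106),C(728,455,.106),C(378,433,.106)];print(np.array(q).round(4),sum(q)/4)
for a,b in [(0,1),(3,2)]: d=q[a]-q[b];print('yaw y-edge',np.degrees(np.arctan2(-d[0],d[1])),np.linalg.norm(d))
for a,b in [(0,3),(1,2)]: d=q[a]-q[b];print('yaw x-edge',np.degrees(np.arctan2(d[1],d[0])),np.linalg.norm(d))
for a,b in [((50,58),(775,104)),((16,416),(768,465))]:
  d=C(*a,.102)-C(*b,.102);print('rail',np.degrees(np.arctan2(-d[0],d[1])),np.linalg.norm(d))
```

```text
hub [0.60540084 0.09636887 0.05      ] disc [0.60359642 0.09548956 0.049     ] [0.60511683 0.09581166 0.049     ]
mark [0.46663456 0.10172122 0.09      ] knob [0.58359654 0.05530444 0.094     ] h [ 0.63660189 -0.11889691  0.14      ] [ 0.5463582  -0.11309212  0.14      ]
[[ 7.095e-01 -1.020e-02  1.060e-01]
 [ 7.006e-01 -2.361e-01  1.060e-01]
 [ 4.762e-01 -2.228e-01  1.060e-01]
 [ 4.872e-01 -2.000e-04  1.060e-01]] [ 0.59337645 -0.11732303  0.106     ]
yaw y-edge -2.2663474528547707 0.22612676761355016
yaw y-edge -2.815555684080945 0.2228351779665588
yaw x-edge -2.5593810771668366 0.22261857259907047
yaw x-edge -3.398183995103253 0.22479547285823562
rail -2.751217338837157 0.47748979465543434
rail -2.9043764031692767 0.4803237136113872
```

```bash
python3 -m inch '0.1 0 0 0 0 0 0.9;0.1 0 0 0 0 0 0.9;0.1 0.65 -0.96 0 0 0 0;0.1 0.65 -0.96 0 0 0 0;0.1 0.65 -0.96 0 0 0 0;0.1 0.65 -0.96 0 0 0 0;0.1 0.65 -0.96 0 0 0 0;0.1 0.65 -0.96 0 0 0 0;0.1 0.65 -0.96 0 0 0 0;0.1 0.65 -0.96 0 0 0 0' 20
python3 -m inch '0.1 0.65 -0.96 0 0 0 0;0.1 0.65 -0.96 0 0 0 0;0.1 0.65 -0.96 0 0 0 0;0.1 0.65 -0.96 0 0 0 0;0.1 0.65 -0.96 0 0 0 0;0.1 0.65 -0.96 0 0 0 0;0.1 0.65 -0.96 0 0 0 0;0.1 0.65 -0.96 0 0 0 0;0.1 0.65 -0.96 0 0 0 0;0.1 0 0 0 0 0 0'
cat > d.py <<'E'
# remaining shift in tool units to a world target TCP: python3 d.py x y z
from h import *; import sys
from scipy.spatial.transform import Rotation as R
o=ctrl.get_obs();A=R.from_euler('xyz',o['eef_rot'])
print('units',(A.inv().apply(np.array(list(map(float,sys.argv[1:4])))-o['ee_pos'])/.03).round(2),'yaw deg',np.degrees(o['eef_rot']).round(2),'pos',o['ee_pos'].round(4),'F',o['force'].round(1),o['grip_width'])
E
python3 d.py .5836 .0553 .061
```

```text
time_s: 1.35
ee_pos: [0.3116, -0.3073, 0.2053]
eef_rot: [-3.141, 0.0, -0.049]
force: [-0.5, -0.5, 0.3]
grip_width: 0.0516
grip_force: 0.0
time_s: 2.6
ee_pos: [0.4997, -0.0568, 0.2049]
eef_rot: [-3.141, 0.001, -0.047]
force: [-0.4, 0.3, -0.2]
grip_width: 0.0514
grip_force: 0.0
units [ 2.62 -3.86  4.8 ] yaw deg [-1.7999e+02  6.0000e-02 -2.6900e+00] pos [ 0.4997 -0.0568  0.2049] F [-0.4  0.3 -0.2] 0.0514190412607937
```

```bash
python3 -m inch '0.1 0.65 -0.96 0 0 0 0;0.1 0.65 -0.96 0 0 0 0;0.1 0.65 -0.96 0.2 0 0 0;0.1 0.67 -0.98 0.8 0 0 0;0.1 0 0 0 0 0 0;0.1 0 0 0 0 0 0'
python3 d.py .5836 .0553 .061
python3 - <<'E'
from h import *
c=shot('wrist','w0');print(c['view'])
E
```

```text
time_s: 3.35
ee_pos: [0.5831, 0.0527, 0.1757]
eef_rot: [3.141, 0.0, -0.05]
force: [0.6, -0.3, 1.1]
grip_width: 0.0518
grip_force: 0.0
units [ 0.01 -0.09  3.82] yaw deg [ 1.7999e+02  1.0000e-02 -2.8500e+00] pos [0.5831 0.0527 0.1757] F [ 0.6 -0.3  1.1] 0.05176610450495687
[[-5.03034413e-02 -9.98733833e-01 -5.42309912e-04  8.24605902e-02]
 [-9.65565186e-01  4.84940379e-02  2.55601644e-01  5.41923047e-01]
 [-2.55251711e-01  1.33812779e-02 -9.66782036e-01  5.10092362e-01]
 [ 0.00000000e+00  0.00000000e+00  0.00000000e+00  1.00000000e+00]]
```

View pics/w0.png

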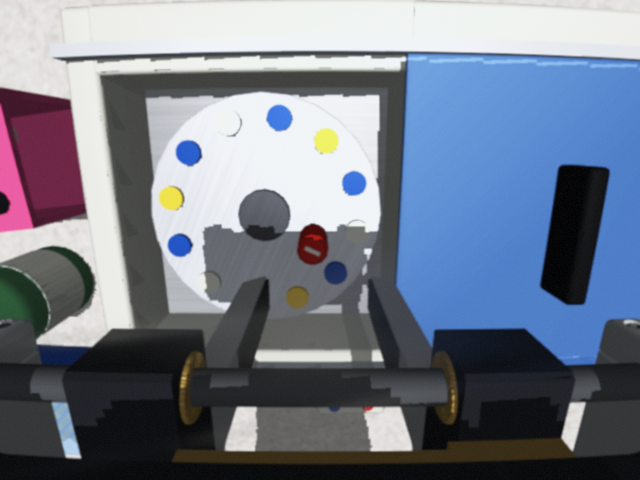

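The wrist view shows the hub at (264,214) and the knob top's slot near (313,251), with the chamber open around it and the fingers straddling. The pixel positions can refine both points.

```bash
python3 - <<'E'
from h import *
c=dict(np.load('w0.npz'))
print('hub',p3(c,264,214,.05),p3(c,264,214),'knob',p3(c,313,250,.094),p3(c,313,250))
print('disc',(p3(c,152,205,.049)+p3(c,380,205,.049))/2)
E
python3 d.py .583 .0545 .063
```

```text
hub [0.60515054 0.09770627 0.05      ] [0.60633177 0.09661523 0.05686016] knob [0.58403742 0.05688261 0.094     ] [0.5841784  0.05686798 0.09449947]
disc [0.61274277 0.09622227 0.049     ]
units [-0.01 -0.06  3.77] yaw deg [ 1.80e+02 -4.00e-02 -2.88e+00] pos [0.5832 0.0526 0.1761] F [0.1 0.6 0.1] 0.051506643347623636
```

```bash
python3 -m inch '0.1 0.02 -0.11 0.75 0 0 0;0.1 0 0 1 0 0 0;0.1 0 0 1 0 0 0;0.1 0 0 1 0 0 0;0.1 0 0 0 0 0 0;-1 0 0 0 0 0 0;-1 0 0 0 0 0 0;-1 0 0 0 0 0 0;-1 0 0 0 0 0 0' 15
python3 d.py .5838 .056 .063
```

```text
time_s: 4.53
ee_pos: [0.5847, 0.057, 0.0638]
eef_rot: [-3.141, -0.002, -0.049]
force: [1.2, 1.7, 5.8]
grip_width: 0.0237
grip_force: 15.0
units [-0.03  0.04  0.03] yaw deg [-1.7998e+02 -9.0000e-02 -2.8200e+00] pos [0.5847 0.057  0.0638] F [1.2 1.7 5.8] 0.023736692689158102
```

```bash
cat > th.py <<'E'
# theta now & next 9 rows; args: axis x y, step deg, log file keeps points for circle fit
from h import *; import sys
o=ctrl.get_obs();open('log.txt','a').write('%f %f\n'%tuple(o['ee_pos'][:2]))
P=np.loadtxt('log.txt',ndmin=2);ax=np.array([.605,.096])
if len(P)>3:
    from scipy.optimize import least_squares
    ax=least_squares(lambda a:np.r_[np.hypot(*(P-a).T)-.045,.1*(a-[.605,.096])],ax).x
y=np.radians(-2.7);v=(np.array([[np.cos(y),np.sin(y)],[-np.sin(y),np.cos(y)]])@(o['ee_pos'][:2]-ax))
th=np.degrees(np.arctan2(v[1],-v[0]));st=float(sys.argv[1])
print('axis',ax.round(4),'r',np.hypot(*v).round(4),'theta',th.round(2),'F',o['force'].round(1),'w',o['grip_width'].round(4),'z',o['ee_pos'][2].round(4))
t=np.radians(th+st*np.arange(1,11));q=np.vstack([[v[0],-v[1]],np.c_[-.045*np.cos(t),-.045*np.sin(t)]])/.03
A=np.radians(np.degrees(o['eef_rot'][2])+2.7);print('yawerr',A.round(4));print(np.diff(q,axis=0).round(2).tolist())
E
python3 th.py 15
```

```text
Traceback (most recent call last):
  File "th.py", line 10, in <module>
    print('axis',ax.round(4),'r',np.hypot(*v).round(4),'theta',th.round(2),'F',o['force'].round(1),'w',o['grip_width'].round(4),'z',o['ee_pos'][2].round(4))
                                                                                                       ^^^^^^^^^^^^^^^^^^^^^
AttributeError: 'float' object has no attribute 'round'
```

```bash
rm log.txt; sed -i "s/o\['grip_width'\].round(4)/o['grip_width']/" th.py; python3 th.py 15
```

```text
axis [0.605 0.096] r 0.0439 theta -65.12 F [1.2 1.7 5.8] w 0.023736692689158102 z 0.0638
yawerr -0.0022
[[-0.35, -0.18], [-0.27, -0.29], [-0.18, -0.35], [-0.09, -0.38], [0.02, -0.39], [0.12, -0.37], [0.21, -0.33], [0.29, -0.27], [0.35, -0.18], [0.38, -0.09]]
```

```bash
python3 -m inch '-1 -0.35 -0.18 0 0 0 0;-1 -0.27 -0.29 0 0 0 0;-1 -0.18 -0.35 0 0 0 0;-1 0 0 0 0 0 0'; python3 th.py 15
```

```text
time_s: 5.03
ee_pos: [0.5625, 0.0838, 0.0639]
eef_rot: [-3.14, -0.004, -0.049]
force: [8.1, 4.4, 1.4]
grip_width: 0.0235
grip_force: 15.0
axis [0.605 0.096] r 0.0442 theta -18.79 F [8.1 4.4 1.4] w 0.02347689211587953 z 0.0639
yawerr -0.0014
[[-0.1, -0.38], [0.03, -0.39], [0.13, -0.37], [0.22, -0.33], [0.29, -0.26], [0.35, -0.17], [0.38, -0.08], [0.39, 0.03], [0.37, 0.13], [0.33, 0.22]]
```

```bash
python3 -m inch '-1 -0.08 -0.38 0 0 0 0;-1 0.03 -0.39 0 0 0 0;-1 0.13 -0.37 0 0 0 0;-1 0.22 -0.33 0 0 0 0;-1 0 0 0 0 0 0'; python3 th.py 15
```

```text
time_s: 5.65
ee_pos: [0.573, 0.1275, 0.0638]
eef_rot: [-3.141, -0.001, -0.049]
force: [-0.8, 3.7, 8.5]
grip_width: 0.0242
grip_force: 15.0
axis [0.605 0.096] r 0.0448 theta 41.85 F [-0.8  3.7  8.5] w 0.024177834011441867 z 0.0638
yawerr -0.0015
[[0.29, -0.26], [0.35, -0.17], [0.38, -0.07], [0.39, 0.03], [0.37, 0.13], [0.32, 0.22], [0.26, 0.3], [0.17, 0.35], [0.07, 0.38], [-0.03, 0.39]]
```

```bash
python3 -m inch '-1 0.29 -0.26 0 0 0 0;-1 0.35 -0.17 0 0 0 0;-1 0.38 -0.07 0 0 0 0;-1 0.39 0.03 0 0 0 0;-1 0.37 0.13 0 0 0 0;-1 0 0 0 0 0 0'; python3 th.py 15
```

```text
time_s: 6.4
ee_pos: [0.628, 0.1356, 0.0639]
eef_rot: [-3.139, -0.004, -0.049]
force: [8.0, 11.2, 2.4]
grip_width: 0.0238
grip_force: 15.0
axis [0.6057 0.0966] r 0.0449 theta 117.05 F [ 8.  11.2  2.4] w 0.02376014492091604 z 0.0639
yawerr -0.002
[[0.32, 0.22], [0.25, 0.3], [0.17, 0.35], [0.07, 0.39], [-0.03, 0.39], [-0.13, 0.37], [-0.22, 0.32], [-0.3, 0.25], [-0.35, 0.17], [-0.39, 0.07]]
```

```bash
python3 -m inch '-1 0.34 0.2 0 0 0 0;-1 0.25 0.3 0 0 0 0;-1 0.17 0.35 0 0 0 0;-1 0.07 0.39 0 0 0 0;-1 -0.03 0.39 0 0 0 0;-1 0 0 0 0 0 0'; python3 th.py 15
```

```text
time_s: 7.15
ee_pos: [0.6486, 0.083, 0.0638]
eef_rot: [3.141, -0.002, -0.05]
force: [3.6, -2.4, 4.0]
grip_width: 0.0237
grip_force: 15.0
axis [0.6057 0.0966] r 0.045 theta -165.05 F [ 3.6 -2.4  4. ] w 0.023729260920834033 z 0.0638
yawerr -0.003
[[-0.15, 0.36], [-0.24, 0.31], [-0.31, 0.24], [-0.36, 0.15], [-0.39, 0.05], [-0.39, -0.05], [-0.36, -0.15], [-0.31, -0.24], [-0.24, -0.31], [-0.15, -0.36]]
```

```bash
python3 -m inch '-1 -0.15 0.36 0 0 0 0;-1 -0.24 0.31 0 0 0 0;-1 -0.31 0.24 0 0 0 0;-1 -0.36 0.15 0 0 0 0;-1 -0.39 0.05 0 0 0 0;-1 -0.39 -0.05 0 0 0 0;-1 -0.36 -0.15 0 0 0 0;-1 0 0 0 0 0 0'; python3 th.py 15
```

```text
time_s: 8.15
ee_pos: [0.5802, 0.06, 0.0637]
eef_rot: [3.141, 0.0, -0.049]
force: [-4.1, -2.4, 8.7]
grip_width: 0.0239
grip_force: 15.0
axis [0.6058 0.0967] r 0.0448 theta -57.81 F [-4.1 -2.4  8.7] w 0.023922074034311944 z 0.0637
yawerr -0.0018
[[-0.31, -0.24], [-0.23, -0.32], [-0.14, -0.37], [-0.04, -0.39], [0.07, -0.39], [0.16, -0.36], [0.25, -0.3], [0.32, -0.23], [0.37, -0.14], [0.39, -0.04]]
```

```bash
python3 -m inch '-1 -0.31 -0.24 0 0 0 0;-1 -0.23 -0.32 0 0 0 0;-1 -0.14 -0.37 0 0 0 0;-1 -0.03 -0.24 0 0 0 0;-1 0 0 0 0 0 0;-1 0 0 0 0 0 0'; python3 th.py 4;python3 - <<'E'
from h import *
c=shot('top','t1')
im=c['img'][120:300,180:450]
cv2.imwrite('pics/t1c.png',cv2.resize(im,None,fx=2.96,fy=2.96,interpolation=cv2.INTER_CUBIC))
E
```

```text
time_s: 8.9
ee_pos: [0.561, 0.0964, 0.0637]
eef_rot: [-3.141, -0.0, -0.049]
force: [-3.4, 0.7, 10.2]
grip_width: 0.0238
grip_force: 15.0
axis [0.6058 0.0967] r 0.0448 theta -3.0 F [-3.4  0.7 10.2] w 0.02384301753401842 z 0.0637
yawerr -0.0018
[[-0.01, -0.1], [0.01, -0.1], [0.01, -0.1], [0.02, -0.1], [0.03, -0.1], [0.03, -0.1], [0.04, -0.1], [0.05, -0.09], [0.05, -0.09], [0.06, -0.09]]
```

View pics/t1c.png

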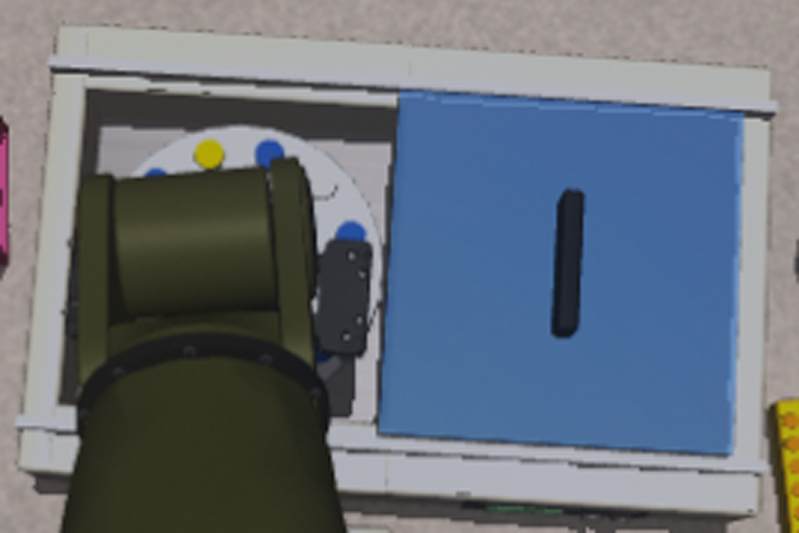

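The arm hides the knob in this picture, but by the circle fit it is about 3° short of the mark. I'll finish, release, lift, and look.

```bash
python3 -m inch '-1 -0.01 -0.09 0 0 0 0;-1 0 0 0 0 0 0;-1 0 0 0 0 0 0'; python3 th.py 4; python3 -m inch '0.1 0 0 0 0 0 0;0.1 0 0 0 0 0 0;0.1 0 0 0 0 0 0;0.1 0 0 -1 0 0 0;0.1 0 0 -1 0 0 0;0.1 0 0 -1 0 0 0;0.1 -0.5 0 -1 0 0 0;0.1 -1 0 0 0 0 0;0.1 0 0 0 0 0 0'
python3 - <<'E'
from h import *
c=shot('wrist','w1')
E
```

```text
time_s: 9.32
ee_pos: [0.561, 0.099, 0.0637]
eef_rot: [-3.141, -0.0, -0.049]
force: [-2.1, 0.8, 9.0]
grip_width: 0.0235
grip_force: 15.0
axis [0.6059 0.0967] r 0.0449 theta 0.24 F [-2.1  0.8  9. ] w 0.023544195642637235 z 0.0637
yawerr -0.002
[[0.0, -0.1], [0.01, -0.1], [0.02, -0.1], [0.03, -0.1], [0.03, -0.1], [0.04, -0.1], [0.05, -0.09], [0.05, -0.09], [0.06, -0.09], [0.06, -0.08]]
time_s: 10.45
ee_pos: [0.5151, 0.1009, 0.1834]
eef_rot: [-3.142, -0.0, -0.049]
force: [1.0, -0.2, -0.4]
grip_width: 0.0517
grip_force: 0.0
```

View pics/w1.png

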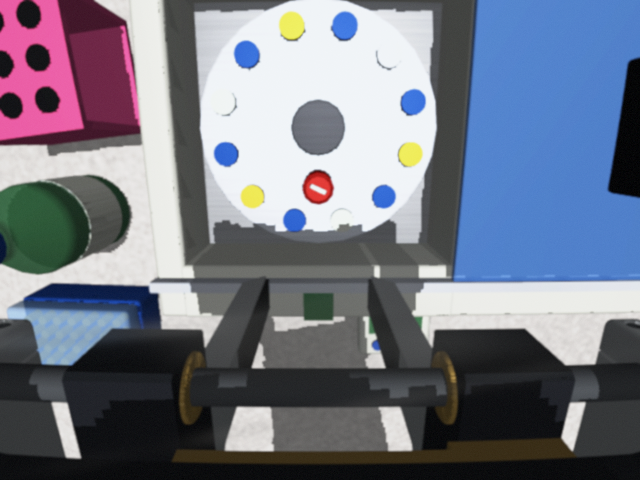

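The hub (318,127), knob top (318,187) and green mark (318,306) line up in the wrist view. The knob is at the mark. Next I'll check this numerically and go to the handle.

```bash
python3 - <<'E'
from h import *
c=dict(np.load('w1.npz'))
a,k,m=p3(c,318,127,.0565),p3(c,318,187,.094),p3(c,318,306,.09)
print(a,k,m); f=lambda d:np.degrees(np.arctan2(d[1],-d[0])); print(f(k-a),f(m-a))
E
python3 d.py .5925 -.1165 .18; python3 d.py .5925 -.1165 .118
```

```text
[0.6051607  0.09706554 0.0565    ] [0.56129133 0.09920066 0.094     ] [0.46576828 0.10394822 0.09      ]
2.786388482542115 2.8267555671599744
units [2.91 7.11 0.11] yaw deg [-1.80e+02 -3.00e-02 -2.82e+00] pos [0.5159 0.1008 0.1832] F [0.5 0.4 0.4] 0.051497405109125316
units [2.91 7.11 2.18] yaw deg [-1.80e+02 -3.00e-02 -2.82e+00] pos [0.5159 0.1008 0.1832] F [0.5 0.4 0.4] 0.051497405109125316
```

```bash
python3 -m inch '0.1 0.36 0.9 0 0 0 0;0.1 0.36 0.9 0 0 0 0;0.1 0.36 0.9 0 0 0 0;0.1 0.36 0.9 0 0 0 0;0.1 0.37 0.9 0 0 0 0;0.1 0.37 0.9 0 0 0 0;0.1 0.37 0.9 0 0 0 0;0.1 0.36 0.8 0 0 0 0;0.1 0 0 0 0 0 0'; python3 d.py .5925 -.1165 .113
python3 -m inch '0.1 0 0 0.8 0 0 0;0.1 0 0 0.8 0 0 0;0.1 0 0 0.7 0 0 0;0.1 0 0 0 0 0 0;-1 0 0 0 0 0 0;-1 0 0 0 0 0 0;-1 0 0 0 0 0 0;-1 0 0 0 0 0 0' 15
```

```text
time_s: 11.62
ee_pos: [0.5932, -0.1178, 0.182]
eef_rot: [-3.141, 0.001, -0.051]
force: [-0.5, 1.0, 0.1]
grip_width: 0.0517
grip_force: 0.0
units [-0.02 -0.04  2.3 ] yaw deg [-1.7999e+02  6.0000e-02 -2.9400e+00] pos [ 0.5932 -0.1178  0.182 ] F [-0.5  1.   0.1] 0.05171008845517653
time_s: 12.62
ee_pos: [0.5928, -0.1163, 0.1142]
eef_rot: [3.142, -0.0, -0.049]
force: [-0.3, -1.0, 0.5]
grip_width: 0.0149
grip_force: 0.4
```

```bash
python3 -m inch '-1 0 0 0 0 0 0;-1 0 -0.4 0 0 0 0;-1 0 -0.8 0 0 0 0;-1 0 -0.9 0 0 0 0;-1 0 -0.9 0 0 0 0;-1 0 -0.9 0 0 0 0;-1 0 -0.9 0 0 0 0;-1 0 -0.9 0 0 0 0;-1 0 -0.7 0 0 0 0;-1 0 0 0 0 0 0'; python3 d.py .6055 .0968 .114
```

```text
time_s: 13.88
ee_pos: [0.6021, 0.0773, 0.1142]
eef_rot: [-3.141, -0.0, -0.047]
force: [-3.8, 1.9, 5.9]
grip_width: 0.014
grip_force: 15.0
units [ 0.08 -0.65  0.01] yaw deg [-179.96   -0.     -2.72] pos [0.6021 0.0773 0.1142] F [-3.8  1.9  5.9] 0.013986198838285283
```

```bash
python3 -m inch '-1 0 -0.3 0 0 0 0;-1 0 -0.25 0 0 0 0;-1 0 -0.1 0 0 0 0;-1 0 0 0 0 0 0'; python3 -m inch '-1 0 -0.08 0 0 0 0;-1 0 -0.08 0 0 0 0;-1 0 0 0 0 0 0'; python3 d.py .6055 .0968 .114
```

```text
time_s: 14.38
ee_pos: [0.6029, 0.0952, 0.1142]
eef_rot: [-3.141, 0.001, -0.049]
force: [-5.3, 2.1, 7.0]
grip_width: 0.0139
grip_force: 15.0
time_s: 14.75
ee_pos: [0.603, 0.097, 0.1141]
eef_rot: [3.138, 0.001, -0.051]
force: [-7.7, -17.4, 9.1]
grip_width: 0.0139
grip_force: 15.0
units [0.08 0.   0.  ] yaw deg [ 1.7977e+02  8.0000e-02 -2.9000e+00] pos [0.603  0.097  0.1141] F [ -7.7 -17.4   9.1] 0.013876094704244665
```

```bash
python3 -m inch '-1 0 -0.05 0 0 0 0;-1 0 0 0 0 0 0'; python3 -m inch '0.1 0 0 0 0 0 0;0.1 0 0 0 0 0 0;0.1 0 0 0 0 0 0;0.1 0 0 -1 0 0 0;0.1 0 0 -1 0 0 0;0.1 0 0 -1 0 0 0;0.1 0 1 0 0 0 0;0.1 0 1 0 0 0 0;0.1 0 1 0 0 0 0;0.1 0 1 0 0 0 0'
python3 -m inch '0.1 0 1 0 0 0 0;0.1 0 1 0 0 0 0;0.1 0 1 0 0 0 0;0.1 0 1 0 0 0 0;0.1 -0.5 0.5 0 0 0 0;0.1 -1 0 0 0 0 0;0.1 -1 0 0 0 0 0;0.1 -1 0 0 0 0 0;0.1 0 0 0 0 0 0;0.1 0 0 0 0 0 0'
python3 - <<'E'
from h import *
c=shot('top','t2')
E
```

```text
time_s: 15.0
ee_pos: [0.6031, 0.097, 0.1141]
eef_rot: [3.136, 0.002, -0.051]
force: [-8.5, -26.0, 9.5]
grip_width: 0.0135
grip_force: 15.0
time_s: 16.25
ee_pos: [0.5975, -0.0192, 0.2038]
eef_rot: [-3.141, 0.0, -0.049]
force: [-0.4, -0.3, 0.6]
grip_width: 0.0519
grip_force: 0.0
time_s: 17.5
ee_pos: [0.4867, -0.1482, 0.2041]
eef_rot: [3.142, -0.001, -0.049]
force: [-0.3, 0.0, -0.1]
grip_width: 0.0514
grip_force: 0.0
```

View pics/t2.png

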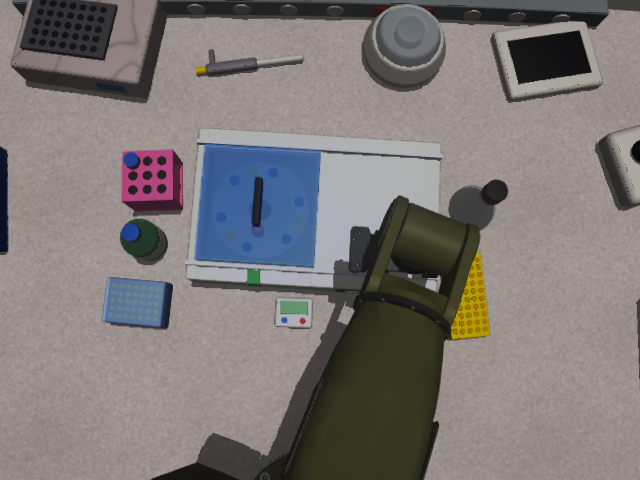

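The cover is shut (handle at (258,202)), the bystanders are unmoved, and the arm is clear.

```bash
python3 -c "
from station import ticket; print(ticket.hand_in())"
```

```text
the job is handed in; nothing more can be done
None
```

I turned the carousel clockwise past the green mark and once right round, stopped the knob at the mark the second time (within about 0.3° by measurement), slid the cover shut to its end stop, left the other bench items in place, and handed the job in at about 17.5 s.

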